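# Put the coffee doser back together, ready for refilling

### The arm

A 7-joint arm with a two-finger parallel gripper is mounted at the origin on a cart in front of the work surface, level with it; the furniture and walls round the work are solid. World frame = base frame: x ahead of the robot, y to its left, z up, the work surface at z = 0. Lengths are in m, angles in rad, forces in N, time in s.
With the tool pointing down it reaches from about 0.4 to 0.85 m from the base axis. Payload 4.5 kg.
Tool frame: the origin (TCP) lies where the fingers leave the gripper's body, on its centre line; the fingertips stand 64 mm ahead of it and the grasp point (between the pads) lies 45 mm ahead of it; z points along the fingers, y is the line along which they close (so a half turn about z gives the same grasp; the last joint's range is limited). The gripper opens to 88 mm and grips with 3 to 60 N. Pads are 18 mm wide; open, the fingers measure 123 mm over their backs; the gripper's body (75 mm by 187 mm) begins 45 mm behind the grasp point.
Start: joints at [-1.083, 0.689, -0.195, 1.565, 0.157, 0.902, -0.215], TCP at [0.274, 0.562, 0.303] pointing down, gripper open.
Joint ranges: [-3.01, 3.01], [-0.46, 2.08], [-1.47, 1.51], [0.13, 2.56], [-1, 4.14], [0.04, 2.09], [-2.66, 2.66]. Speed limits (rad/s): [2.57, 2.57, 3.14, 3.14, 3.14, 3.14, 3.14].

### API

Orientations are given as a unit quaternion [x, y, z, w].
In Python, from plant import r gives the robot as it stands.
- The arm moves only by the tool play_rows, never from a script. Its arguments are lists of equal length, an entry for each row: "translation": the shift along the tool's x, y, z in m, a list of three; "delta_rot": the turn, a rotation vector about the tool's x, y, z in degrees, a list of three; "grip": the opening, from -1 (shut) to 1 (fully open). In form: {"translation": [[x, y, z], ...], "delta_rot": [[rx, ry, rz], ...], "grip": [grip, ...]}. A call has 1 to 20 rows; each row shifts and turns the commanded pose from where the row before left it, along the tool's axes as they then stand; what a row does not reach is not made up. A row lasts 1/8 s, in which the tool goes at most 62.5 mm and 10.7 degrees, less where a joint would pass 70% of its speed; a pose out of reach is approached as far as the arm can. A call with a gripper value outside its range is refused whole. The fingers move at their own pace and stop on an object; "squeeze" is the grip in N (left out, the last holds). Time passes only in rows, so rows that do not move let the fingers close. It gives the time, the measured TCP pose, the force, the opening and the grip force at its end, in the units of the state.
- r.get_state(): the state, without advancing time (a new reading comes with each control period).
- r.snapshot(name): name is "side" or "top"; returns the picture (420x560x3 uint8, blue, green, red); there is no depth.
- r.get_calibration(name): a dict with "intrinsics" (3x3 intrinsics, pixels), "k1" (the pictures are not rectified: a ray, as slopes to the right and down, at radius r is drawn at 1 + k1 r^2 times it, then the intrinsics apply), "eye" and "rotation" of the camera in the world. Camera axes: x right, y up, looking along -z (the intrinsics and any distortion apply to the point x, -y, -z); pixel columns grow to the right and rows downward; lengths in m; the calibration is good to about 2 mm. A picture is of the moment at which its call begins. get_calibration takes no time and is no camera call.
- r.finish_job(): hands the job in; it is judged then, once.
Trained networks look in the newest picture that a camera, given by its name, has taken for a name from the list of things; names that differ only in an ending like _2 or _b are one class to them, and where a whole thing is asked for, a point or a joint stands for the part that bears it (a point fixed in the world has none). Each returns a list of dicts, best first, with "confidence" (0 to 1); they miss things now and then, are a little off and sometimes report something else, mostly with a low value. They report only what shows in the picture. A call takes as long as a camera call. They do not tell look-alikes from the thing itself.
- r.look_for(camera, target): "point" ([x, y, z] in m, in world coordinates, good to about 4 mm: the middle of the surface that is visible of it).
- r.silhouettes(camera, target): "pixels" (420x560 bool, what is visible of it).
The state is a dict: "clock": time; "q": joint angles; "qd": joint speeds; "joint_torque": joint torques, N m; "tool_pos": TCP position; "eef_rot": TCP orientation; "contact_force": force on the tool from outside, world axes, zero at the start; "moment": the same for the moment, N m; "opening": opening from 0.0 (shut) to 1.0 (fully open); "finger_force": force on a finger pad.
Only numpy, scipy, OpenCV 4.12 (cv2) and the standard library are available. Lean on these libraries where they do the work, as an engineer would, in place of code of your own. Each camera call takes 0.05 s, during which the arm holds its last target. There are 200 camera calls.

### The job

The countertop coffee doser has been washed and is empty. Check that it runs: swing its sprung lever fully round to its stop and let it spring back by itself. Then take the two lids, nested as they stand on the board, and fit them together as one on the doser's mouth, so that the inner funnel lid sits fully home and level; finally lift off the black outer lid alone, leaving the funnel lid seated, and finish still holding the outer lid at least 5 cm above where it sat on the doser, without knocking the bowl, mug or teaspoon about.

Things in the scene. Friction and masses are not known exactly. Their poses are not given: they have to be found in the camera images.
- doser: coffee doser, fixed: dark steel foot 165 x 124 mm, column at the rear, round steel housing over a bowl (88 mm across, 78 to 106 mm above the counter), clear hopper (78 mm across), steel mouth ring on top. Origin on the counter on the hopper's vertical axis; x from its front (robot side) to its rear column, y to its left, z up; turned up to 0.4 rad either way
- doser_mouth (a point): centre of the top face of the doser's mouth ring, 170 mm above the counter; the ring is 82 mm across outside, with a 58 mm opening 12 mm deep that leads into the open hopper; axes as the doser's
- doser_lever (a joint): swing of the sprung lever about the hopper's vertical axis, rad: 0 at rest, pointing along the doser's +y (its left); grows as it is pulled anticlockwise (from above) round to the doser's front (-x), to a stop at 0.9. The spring needs about 1.2 N at the knob to start, 4 N at the stop, and swings it back to 0 when let go
- lever_knob (a point): centre of the top of the lever's black upright finger knob, 14 mm across, 94 to 128 mm above the counter, 100 mm from the hopper's axis; the flat arm under it is 12 mm wide, 6 mm thick, top 94 mm above the counter, end 106 mm from the axis
- inner_lid: loose aluminium funnel lid, 140 g, upright under the outer lid. Origin: centre of its underside, z up. From below: plug 55 mm across, 10 mm tall, edge chamfered 3 mm, goes into the mouth; knurled grip collar 66 mm across, 10 to 34 mm above the origin, rests on the mouth ring when home (origin 10 mm below the ring's top); funnel neck 44 mm across, 34 to 52 mm
- outer_lid: loose black outer lid, 60 g: round cap 58 mm across, 26 mm tall (inside 48 mm wide, 21 mm deep), loose over the funnel neck, its lower edge on the grip collar; lifting the inner lid by its collar carries both (pair 60 mm tall). Origin: centre of its lower edge, z up; 34 mm above the inner lid's origin when nested
- board: the wooden chopping board, 220 x 320 x 21 mm, fixed, on which the lids stand. Origin: centre of its underside; long side along its y. A microwave on a wire stand and a wall cabinet stand over the counter behind it, beyond about x = 0.64: keep wrist and gripper in front of them (cross straight over, not in a wide arc)
- bowl: red bowl, 115 mm across and 54 mm tall, loose on the doser's foot under the spout. Origin: centre of its underside
- mug: blue mug, 77 mm across (107 mm with its handle) and 90 mm tall, loose on the counter. Origin: centre of its underside
- teaspoon: teaspoon, 133 mm long, 28 mm wide, 9 mm tall, lying loose on the board's edge nearest the robot, along that edge. Origin: centre of its underside, x along it
Not all that is in view belongs to the job. What is shaped like the inner_lid but turquoise or yellow is not meant.

How it is judged:
By the outcome, as a careful person would: the job done as asked, in the order asked, and still so for the second after the job is handed in, while the arm keeps its last pose, push and grip.
It also fails if it takes over 70 s, if anything falls off the work surface, if the arm or the gripper's body presses on something with over 40 N, if the wrist force passes 120 N, or if a joint passes its speed limit or range.

## Working session

There is one attempt and no reset: what is moved stays moved. The work goes in short steps, Python scripts to look and compute and a tool call to move; the robot and the scene stay as the last step left them, time stands still between calls to the robot, and variables do not carry over. Pictures are saved under pics/ and viewed, at most 10 in all, crops included, and the job is handed in when it is done.

Besides the shell and the picture viewer there is one more tool, called after ">>>" as name(argument=value, ...), one argument or row to a line, values as JSON. play_rows: Moves the arm, as the interface text tells. Its arguments: {"type":"object","properties":{"translation":{"type":"array","items":{"type":"array","items":{"type":"number"}}},"delta_rot":{"type":"array","items":{"type":"array","items":{"type":"number"}}},"grip":{"type":"array","items":{"type":"number"}},"squeeze":{"type":"number"}},"required":["translation","delta_rot","grip"]}

```bash
mkdir -p pics; ls
python3 - <<'E'
from plant import r
import cv2,numpy as np
s=r.get_state();print(s)
for n in("side","top"):
    im=r.snapshot(n);cv2.imwrite(f"pics/{n}0.png",im);print(r.get_calibration(n))
    for t in("doser","doser_mouth","lever_knob","inner_lid","outer_lid","board","bowl","mug","teaspoon"):
        try:print(n,t,[(np.round(d["point"],3).tolist(),round(d["confidence"],2)) for d in r.look_for(n,t)])
        except Exception as e:print(t,e)
E
```

```text
pics
{'clock': 0.0, 'q': array([-1.08321317,  0.6899521 , -0.19449124,  1.5663618 ,  0.15727867,
        0.90248723, -0.21508191]), 'qd': array([ 0.00036462,  0.00030074, -0.00015927,  0.00054801,  0.00064663,
       -0.00072873, -0.00013499]), 'joint_torque': array([ 1.18228832e-04, -5.27566445e+01, -1.26681034e+00, -1.53423607e+01,
       -5.25823783e-02,  6.66632623e-03,  1.66146633e-04]), 'tool_pos': array([0.27379551, 0.56125667, 0.30192451]), 'eef_rot': array([ 2.24913768e-01,  9.74378247e-01, -8.99623345e-04, -1.39586173e-04]), 'contact_force': array([ 0.53147042,  0.37238563, -0.61526493]), 'moment': array([-0.02166461,  0.01816791,  0.01649809]), 'finger_force': 0.0, 'opening': 0.9979245897587031}
{'intrinsics': array([[539.83538197,   0.        , 277.77103529],
       [  0.        , 539.83538197, 201.5930535 ],
       [  0.        ,   0.        ,   1.        ]]), 'k1': -0.07390586221486199, 'eye': array([-0.78083478, -0.15286602,  0.95021617]), 'rotation': array([ 0.35938146, -0.31455823, -0.59186379,  0.64930373])}
side doser []
side doser_mouth []
side lever_knob []
side 
[... 385 characters left out ...]
      [  0.        ,   0.        ,   1.        ]]), 'k1': -0.016263579505318537, 'eye': array([ 0.31163787, -0.00589736,  1.17915406]), 'rotation': array([-0.05717488,  0.062828  ,  0.70875952, -0.70031679])}
top doser [([0.499, 0.154, 0.106], 0.86)]
top doser_mouth [([0.498, 0.156, 0.101], 0.69)]
top lever_knob [([0.495, 0.185, 0.121], 0.77)]
top inner_lid [([0.442, 0.02, 0.034], 0.74), ([0.507, -0.057, 0.034], 0.66), ([0.479, -0.196, 0.055], 0.65)]
top outer_lid [([0.494, -0.218, 0.078], 0.96)]
top board [([0.488, -0.302, 0.022], 0.72)]
top bowl [([0.459, 0.138, 0.031], 0.85)]
top mug [([0.588, 0.29, 0.043], 0.62)]
top teaspoon [([0.405, -0.296, 0.026], 0.59), ([0.497, 0.187, 0.12], 0.39)]
```

View pics/top0.png

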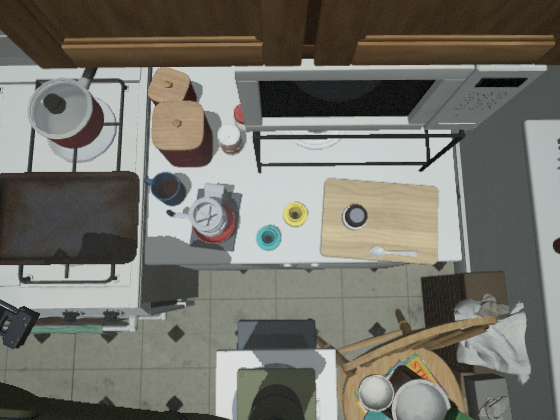

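View pics/side0.png

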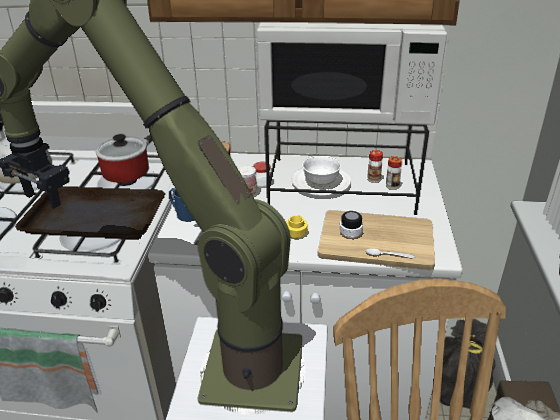

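Top view: pair with black cap at (355,216) on the board. Look-alikes: turquoise lid (268,238), yellow lid (295,214). Doser at (211,216) with the lever end at about (172,212), mug (167,187), spoon (393,252). The side view has the pair at (351,224), yellow lid at (297,227), and the arm hiding the doser. I choose the black-capped pair on the board and check it in a close crop.

```bash
cat > h.py <<'E'
from plant import r
import cv2,numpy as np
from scipy.spatial.transform import Rotation as R
def cal(n):
    c=r.get_calibration(n);return c["intrinsics"],c["k1"],np.array(c["eye"]),R.from_quat(c["rotation"]).as_matrix()
def proj(n,P):
    K,k,e,M=cal(n);p=(np.atleast_2d(P)-e)@M
    s=np.c_[p[:,0]/-p[:,2],-p[:,1]/-p[:,2]];s=s*(1+k*(s**2).sum(1,keepdims=True))
    return s*[K[0,0],K[1,1]]+[K[0,2],K[1,2]]
def ray(n,uv):
    K,k,e,M=cal(n);d=(np.array(uv,float)-[K[0,2],K[1,2]])/[K[0,0],K[1,1]];s=d.copy()
    for _ in range(10): s=d/(1+k*(s@s))
    v=M@np.array([s[0],-s[1],-1]);return e,v/np.linalg.norm(v)
def atz(n,uv,z):
    e,v=ray(n,uv);return e+v*(z-e[2])/v[2]
def tri(a,b):
    (e1,v1),(e2,v2)=a,b;t=np.linalg.lstsq(np.c_[v1,-v2],e2-e1,rcond=None)[0]
    p,q=e1+v1*t[0],e2+v2*t[1];return (p+q)/2,np.linalg.norm(p-q)
def ring(n,c,rad,k=24):
    a=np.arange(k)*2*np.pi/k;return proj(n,np.c_[c[0]+rad*np.cos(a),c[1]+rad*np.sin(a),np.full(k,c[2])])
E
python3 - <<'E'
from h import *
t=cv2.imread("pics/top0.png");s=cv2.imread("pics/side0.png")
f=lambda i,x,y,w,h:cv2.resize(i[y:y+h,x:x+w],(400,300),interpolation=cv2.INTER_CUBIC)
A=f(t,152,175,96,72);B=f(t,325,188,80,60);C=f(s,320,195,80,60);D=f(t,240,180,80,60)
cv2.imwrite("pics/c1.png",np.vstack([np.hstack([A,B]),np.hstack([C,D])]))
m={}
for n in("top","side"):
    r.snapshot(n)
    for o in("outer_lid","inner_lid"):
        for d in r.silhouettes(n,o):
            y,x=np.nonzero(d["pixels"]);print(n,o,round(d["confidence"],2),x.mean().round(1),y.mean().round(1),x.min(),x.max(),y.min(),y.max())
E
```

```text
top outer_lid 0.69 356.0 216.3 345 367 205 227
top inner_lid 0.85 268.3 238.3 257 280 226 250
top inner_lid 0.74 295.3 214.3 283 308 202 227
side outer_lid 0.88 350.6 219.4 341 360 211 228
side inner_lid 0.87 296.5 226.0 286 306 215 237
side inner_lid 0.71 349.8 231.5 339 361 224 237
```

View pics/c1.png

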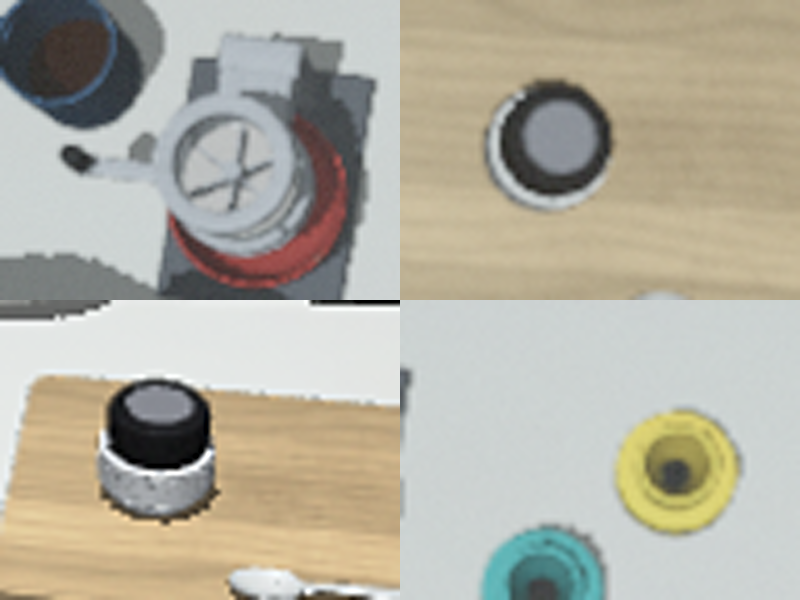

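The crop confirms the pair: black cap on a knurled aluminium collar. The other two are plain turquoise and yellow. In the crop, mouth ring centre is about (206.2,214.5) full-frame and the knob top about (169,212). Now fit the positions.

```bash
cat >> h.py <<'E'
from scipy.optimize import minimize
def hull(n,c,cyl):
    P=np.vstack([ring(n,[c[0],c[1],c[2]+z],ra,48) for ra,z in cyl]);return cv2.convexHull(P.astype(np.float32))[:,0]
def fitc(n,c,cyl,mask_c):  # mask centroid+area match, xy shift at given z
    pass
def bboxfit(obs,cyl,c0):
    # obs: {cam:(umin,umax,vmin,vmax)} in pixel edges; fit x,y,z
    def f(c):
        e=0
        for n,b in obs.items():
            H=hull(n,c,cyl);q=np.array([H[:,0].min(),H[:,0].max(),H[:,1].min(),H[:,1].max()]);e+=((q-b)**2).sum()
        return e
    o=minimize(f,c0,method="Nelder-Mead",options=dict(xatol=1e-5,fatol=1e-5));return o.x,o.fun
E
python3 - <<'E'
from h import *
b=lambda *a:np.array([a[0]-.5,a[1]+.5,a[2]-.5,a[3]+.5])
print("outer",bboxfit({"top":b(345,367,205,227),"side":b(341,360,211,228)},[(.029,0),(.029,.026)],[.49,-.21,.055]))
print("collar side",bboxfit({"top":b(345,367,205,227)},[(.029,0),(.029,.026)],[.49,-.21,.055]))
m=atz("top",[206.2,214.5],.170);k=atz("top",[169.1,211.8],.128);print("mouth",m,"knob",k,np.linalg.norm((k-m)[:2]),np.arctan2(*(k-m)[[1,0]])-np.pi/2)
H=ring("top",m,.041);print(H.min(0),H.max(0))
print([ (x,atz("top",x,.021).round(3)) for x in ((321,180),(438,186),(322,256))])
print("spoon ends",atz("top",(371,249),.025),atz("top",(417,254),.025),"mug",atz("top",(167,187),.06))
print("eef",R.from_quat(r.get_state()["eef_rot"]).as_matrix().round(3), r.get_state()["clock"])
E
```

```text
outer (array([ 0.49764063, -0.21648013,  0.05301929]), np.float64(1.2198225450702012))
collar side (array([ 0.50107356, -0.2206935 ,  0.0321923 ]), np.float64(0.03799668443389237))
mouth [0.48814893 0.16192764 0.17      ] knob [0.5033997  0.26173584 0.128     ] 0.10096664024791577 -0.15162796692865976
[189.08399172 197.75735311] [223.31530974 231.47102541]
[((321, 180), array([ 0.608, -0.132,  0.021])), ((438, 186), array([ 0.588, -0.459,  0.021])), ((322, 256), array([ 0.396, -0.129,  0.021]))]
spoon ends [ 0.41347058 -0.26178633  0.025     ] [ 0.39832592 -0.38624282  0.025     ] mug [0.5836164  0.28683885 0.06      ]
eef [[-0.899  0.438  0.   ]
 [ 0.438  0.899  0.   ]
 [-0.     0.    -1.   ]] 1.3
```

>>> play_rows(
  translation=[
    [-0.026,-0.012,0],
    [-0.026,-0.012,0],
    [-0.026,-0.012,0],
    [-0.026,-0.012,0],
    [-0.026,-0.012,0],
    [-0.026,-0.012,0],
    [-0.026,-0.012,0],
    [-0.026,-0.012,0],
    [-0.026,-0.012,0],
    [-0.026,-0.012,0],
    [-0.026,-0.012,0],
    [-0.026,-0.012,0],
    [-0.026,-0.012,0],
    [-0.025,-0.009,0],
    [0,0,0],
    [0,0,0],
  ],
  delta_rot=[
    [0,0,0],
    [0,0,0],
    [0,0,0],
    [0,0,0],
    [0,0,0],
    [0,0,0],
    [0,0,0],
    [0,0,0],
    [0,0,0],
    [0,0,0],
    [0,0,0],
    [0,0,0],
    [0,0,0],
    [0,0,-2.4],
    [0,0,0],
    [0,0,0],
  ],
  grip=[-1,-1,-1,-1,-1,-1,-1,-1,-1,-1,-1,-1,-1,-1,-1,-1],
  squeeze=30,
)

```text
clock: 3.3
tool_pos: [0.527, 0.2556, 0.3027]
eef_rot: [0.204, 0.979, 0.0, -0.001]
contact_force: [-0.7, 0.2, 0.4]
opening: 0.005
finger_force: 0.0
```

Run:
```python
from h import *
for n in("side","top"):
    im=r.snapshot(n);cv2.imwrite(f"pics/{n}1.png",im)
    for t in("doser_mouth","lever_knob","mug","bowl"):
        print(n,t,[(np.round(d["point"],3).tolist(),round(d["confidence"],2)) for d in r.look_for(n,t)])
s=cv2.imread("pics/side1.png");t=cv2.imread("pics/top1.png")
cv2.imwrite("pics/c2.png",np.hstack([cv2.resize(s[100:300,140:340],(400,400)),cv2.resize(t[120:270,140:290],(400,400))]))
```

```text
side doser_mouth [([0.463, 0.198, 0.115], 0.9)]
side lever_knob [([0.504, 0.26, 0.092], 0.49)]
side mug [([0.556, 0.287, 0.054], 0.64), ([0.459, 0.198, 0.115], 0.33)]
side bowl [([0.479, 0.204, 0.054], 0.58), ([0.556, 0.288, 0.054], 0.15)]
top doser_mouth [([0.498, 0.155, 0.102], 0.97), ([0.598, 0.27, 0.026], 0.3)]
top lever_knob [([0.493, 0.165, 0.123], 0.53)]
top mug [([0.598, 0.272, 0.025], 0.48)]
top bowl [([0.459, 0.136, 0.033], 0.76), ([0.498, 0.154, 0.103], 0.67), ([0.489, -0.303, 0.02], 0.63)]
```

View pics/c2.png

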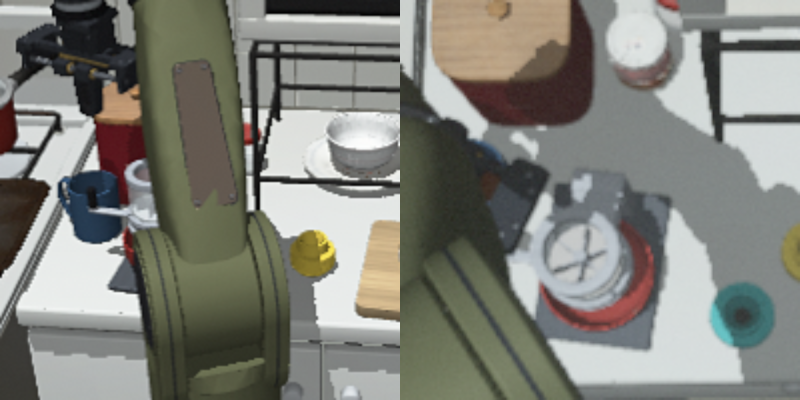

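The side crop shows the knob at about (186,196), free of the gripper. The mouth is half hidden by the arm. I'll check the knob by triangulation, then descend.

Run:
```python
from h import *
print(proj("side",[[.5034,.2617,.128],[.5034,.2617,.094]]), tri(ray("top",[169.1,211.8]),ray("side",[186,195])))
```

```text
[[185.0306001  193.33968263]
 [186.30847788 203.18901054]] (array([0.5047689 , 0.26161014, 0.12172285]), np.float64(0.003392814727245657))
```

>>> play_rows(
  translation=[
    [0,-0.001,0.02],
    [0,-0.001,0.025],
    [0,0,0.025],
    [0,0,0.025],
    [0,0,0.02],
    [0,0,0.011],
    [0,0,0],
  ],
  delta_rot=[
    [0,0,0],
    [0,0,0],
    [0,0,0],
    [0,0,0],
    [0,0,0],
    [0,0,0],
    [0,0,0],
  ],
  grip=[-1,-1,-1,-1,-1,-1,-1],
)

```text
clock: 4.68
tool_pos: [0.5269, 0.2524, 0.1763]
eef_rot: [0.204, 0.979, -0.0, -0.0]
contact_force: [0.6, 0.6, 0.4]
opening: 0.002
finger_force: 0.0
```

>>> play_rows(
  translation=[
    [0.0098,-0.0005,0],
    [0.0098,-0.0005,0],
    [0.0098,-0.0005,0],
    [0.0098,-0.0005,0],
    [0.0098,-0.0005,0],
    [0.0098,-0.0005,0],
    [0.0098,-0.0005,0],
    [0.0098,-0.0005,0],
    [0.0098,-0.0005,0],
    [0,0,0],
    [0,0,0],
  ],
  delta_rot=[
    [0,0,-5.73],
    [0,0,-5.73],
    [0,0,-5.73],
    [0,0,-5.73],
    [0,0,-5.73],
    [0,0,-5.73],
    [0,0,-5.73],
    [0,0,-5.73],
    [0,0,-5.73],
    [0,0,0],
    [0,0,0],
  ],
  grip=[-1,-1,-1,-1,-1,-1,-1,-1,-1,-1,-1],
)

```text
clock: 6.05
tool_pos: [0.4437, 0.2497, 0.1777]
eef_rot: [-0.24, 0.971, 0.0, 0.002]
contact_force: [5.1, -0.4, 1.9]
opening: 0.006
finger_force: 2.0
```

>>> play_rows(
  translation=[
    [0.0049,-0.0002,0],
    [0.0049,-0.0002,0],
    [0,0,0],
    [0,0,0],
  ],
  delta_rot=[
    [0,0,-2.86],
    [0,0,-2.86],
    [0,0,0],
    [0,0,0],
  ],
  grip=[-1,-1,-1,-1],
)

```text
clock: 6.55
tool_pos: [0.4345, 0.2449, 0.1773]
eef_rot: [-0.29, 0.957, 0.001, 0.001]
contact_force: [5.5, -0.4, 2.9]
opening: 0.005
finger_force: 2.4
```

Run:
```python
from h import *
s=r.get_state();d=s["tool_pos"]-[.488,.162,0];print(s["tool_pos"],np.arctan2(d[1],d[0]),np.hypot(*d[:2]),s["contact_force"])
```

```text
[0.43454211 0.24486149 0.17725747] 2.1437527589470506 0.09860919069237321 [ 5.5089586  -0.41043115  2.857128  ]
```

Angle 0.89 or so. Press further until the stop shows in the force.

>>> play_rows(
  translation=[
    [0.003,-0.0002,0],
    [0.003,-0.0002,0],
    [0,0,0],
    [0,0,0],
  ],
  delta_rot=[
    [0,0,-1.7],
    [0,0,-1.7],
    [0,0,0],
    [0,0,0],
  ],
  grip=[-1,-1,-1,-1],
)

```text
clock: 7.05
tool_pos: [0.4332, 0.2443, 0.1776]
eef_rot: [-0.318, 0.948, 0.003, 0.005]
contact_force: [12.5, 6.3, -6.0]
opening: 0.007
finger_force: 6.7
```

The tool is blocked at 14 N, so the lever is on its stop. I'll lift off so the lever springs back, then move clear.

>>> play_rows(
  translation=[
    [0,0,0],
    [-0.004,0,0],
    [0,0,-0.03],
    [0,0,-0.04],
    [0,0,-0.04],
    [0,0,-0.03],
    [0,0,0],
    [0,0,0],
  ],
  delta_rot=[
    [0,0,0],
    [0,0,0],
    [0,0,0],
    [0,0,0],
    [0,0,0],
    [0,0,0],
    [0,0,0],
    [0,0,0],
  ],
  grip=[-1,-1,-1,-1,-1,-1,-1,-1],
)

```text
clock: 8.05
tool_pos: [0.4308, 0.2421, 0.3157]
eef_rot: [-0.318, 0.948, -0.0, -0.001]
contact_force: [-0.2, 0.2, -0.5]
opening: 0.005
finger_force: 0.0
```

Run:
```python
from h import *
s=r.get_state();print(s["tool_pos"],s["contact_force"],R.from_quat(s["eef_rot"]).as_matrix().round(3),s["q"])
```

```text
[0.43080244 0.24213454 0.31567007] [-0.17133775  0.23222919 -0.49910088] [[-0.797 -0.604 -0.002]
 [-0.604  0.797 -0.002]
 [ 0.003  0.    -1.   ]] [-0.21115009  0.55563218 -0.61800901  1.92037476  0.43701943  0.80514104
  1.15024658]
```

>>> play_rows(
  translation=[
    [0,0,0],
    [0,0,0],
    [0,0,0],
    [0,0,0],
    [-0.0047,-0.033,0],
    [-0.0047,-0.033,0],
    [-0.0047,-0.033,0],
    [-0.0047,-0.033,0],
    [-0.0047,-0.033,0],
    [-0.0047,-0.033,0],
    [-0.0047,-0.033,0],
    [-0.0047,-0.033,0],
    [-0.0047,-0.033,0],
    [-0.0047,-0.033,0],
    [-0.0047,-0.033,0.01],
    [-0.0047,-0.033,0.02],
    [-0.0047,-0.033,0.02],
    [-0.0047,-0.03,0.02],
    [0,0,0],
    [0,0,0],
  ],
  delta_rot=[
    [0,0,9.3],
    [0,0,9.3],
    [0,0,9.3],
    [0,0,9.2],
    [0,0,0],
    [0,0,0],
    [0,0,0],
    [0,0,0],
    [0,0,0],
    [0,0,0],
    [0,0,0],
    [0,0,0],
    [0,0,0],
    [0,0,0],
    [0,0,0],
    [0,0,0],
    [0,0,0],
    [0,0,0],
    [0,0,0],
    [0,0,0],
  ],
  grip=[-1,-1,-1,-1,1,1,1,1,1,1,1,1,1,1,1,1,1,1,1,1],
)

```text
clock: 10.55
tool_pos: [0.4972, -0.2149, 0.246]
eef_rot: [-0.001, 1.0, 0.001, -0.001]
contact_force: [0.9, 1.3, 0.7]
opening: 1.001
finger_force: 0.0
```

Run:
```python
from h import *
s=r.get_state();print(s["tool_pos"],R.from_quat(s["eef_rot"]).as_matrix().round(3),s["q"].round(2))
for n in("side","top"):
    im=r.snapshot(n);cv2.imwrite(f"pics/{n}2.png",im)
    for t in("doser_mouth","lever_knob"):
        for d in r.silhouettes(n,t):
            y,x=np.nonzero(d["pixels"]);print(n,t,round(d["confidence"],2),x.mean().round(1),y.mean().round(1),x.min(),x.max(),y.min(),y.max())
a=cv2.imread("pics/side2.png");t=cv2.imread("pics/top2.png")
cv2.imwrite("pics/c3.png",np.hstack([cv2.resize(a[155:275,160:260],(400,480),interpolation=cv2.INTER_CUBIC),cv2.resize(t[150:270,155:255],(400,480),interpolation=cv2.INTER_CUBIC)]))
```

```text
[ 0.49724749 -0.21486581  0.24597848] [[-1.    -0.001 -0.002]
 [-0.001  1.     0.002]
 [ 0.002  0.002 -1.   ]] [ 0.57  0.68 -0.41  1.87  0.41  0.68  1.49]
side doser_mouth 0.77 213.8 193.7 184 234 178 215
top doser_mouth 0.57 212.2 215.7 168 241 184 251
top lever_knob 0.66 190.8 215.3 167 216 208 222
```

View pics/c3.png

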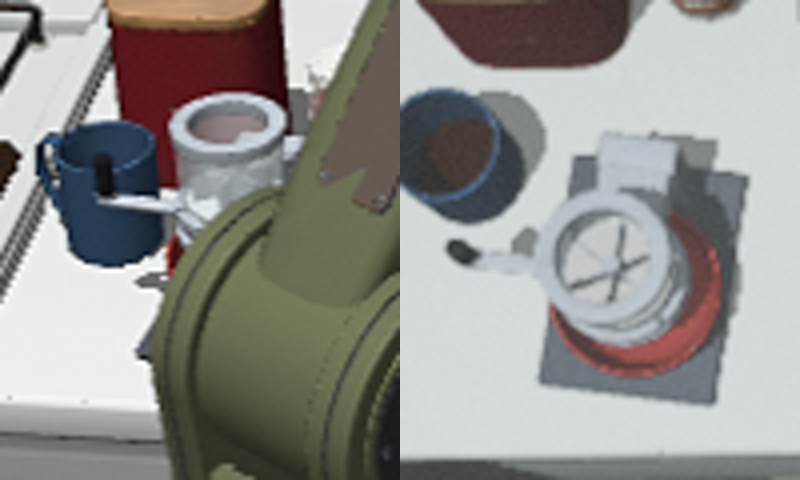

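The crop shows the lever back at rest (side knob at about (186,198), top about (170,212)) and the mouth ring visible in both views: side about (216.8,185), top about (206,213.5). Refine the mouth numerically.

```bash
cat >> h.py <<'E'
def prof(n,im,c,rad):
    p=ring(n,c,rad,72).astype(np.float32);return cv2.remap(im,p[:,0:1],p[:,1:2],cv2.INTER_LINEAR).ravel().astype(float)
E
python3 - <<'E'
from h import *
for n in("top","side"):
    im=cv2.cvtColor(cv2.imread(f"pics/{n}2.png"),cv2.COLOR_BGR2GRAY);C={}
    ims=[im,cv2.cvtColor(cv2.imread("pics/top0.png"),cv2.COLOR_BGR2GRAY)] if n=="top" else [im]
    for i,m in enumerate(ims):
      for z in (.170,.165,.175):
        best=[]
        for x in np.arange(.474,.503,.001):
            for y in np.arange(.148,.177,.001):
                c=[x,y,z];a=np.mean([prof(n,m,c,q) for q in(.031,.033,.037,.039)],0)
                lo=prof(n,m,c,.027) 
                sd=np.mean(np.abs(prof(n,m,c,.0435)-prof(n,m,c,.039)))
                best.append((np.mean(np.clip(a-lo,0,60))+.5*min(sd,60)-a.std(),x,y))
        best.sort(reverse=True);B=np.array(best[:8]);print(n,i,z,B[0].round(4),B[:,1:].mean(0).round(4))
E
```

```text
Traceback (most recent call last):
  File "h.py", line 35, in prof
    p=ring(n,c,rad,72).astype(np.float32);return cv2.remap(im,p[:,0:1],p[:,1:2],cv2.INTER_LINEAR).ravel().astype(float)
      ~~~~^^^^^^^^^^^^
  File "h.py", line 20, in ring
    a=np.arange(k)*2*np.pi/k;return proj(n,np.c_[c[0]+rad*np.cos(a),c[1]+rad*np.sin(a),np.full(k,c[2])])
                                    ~~~~^^^^^^^^^^^^^^^^^^^^^^^^^^^^^^^^^^^^^^^^^^^^^^^^^^^^^^^^^^^^^^^^
  File "h.py", line 7, in proj
    K,k,e,M=cal(n);p=(np.atleast_2d(P)-e)@M
            ~~~^^^
  File "h.py", line 5, in cal
    c=r.get_calibration(n);return c["intrinsics"],c["k1"],np.array(c["eye"]),R.from_quat(c["rotation"]).as_matrix()
ValueError: time passes only in moves, steps and waits
```

Calibration calls seem to be rate-limited, so I'll cache them.

```bash
sed -i 's/^def cal(n):/from functools import lru_cache\n@lru_cache\ndef cal(n):/' h.py
cat > fit.py <<'E'
from h import *
for n in("top","side"):
    im=cv2.cvtColor(cv2.imread(f"pics/{n}2.png"),cv2.COLOR_BGR2GRAY)
    ims=[im,cv2.cvtColor(cv2.imread("pics/top0.png"),cv2.COLOR_BGR2GRAY)] if n=="top" else [im]
    for i,m in enumerate(ims):
        z=.170;best=[]
        for x in np.arange(.474,.503,.001):
            for y in np.arange(.148,.177,.001):
                c=[x,y,z];a=np.mean([prof(n,m,c,q) for q in(.031,.033,.037,.039)],0)
                lo=prof(n,m,c,.027);sd=np.mean(np.abs(prof(n,m,c,.0435)-prof(n,m,c,.039)))
                best.append((np.mean(np.clip(a-lo,0,60))+.5*min(sd,60)-a.std(),x,y))
        best.sort(reverse=True);B=np.array(best[:8]);print(n,i,z,B[0].round(4),B[:,1:].mean(0).round(4))
print(atz("top",[205.75,213.1],.17),atz("side",[216.9,185.2],.17),tri(ray("top",[206,213.8]),ray("side",[216.9,185.2])))
E
python3 fit.py
```

```text
top 0 0.17 [44.3169  0.491   0.165 ] [0.4905 0.165 ]
top 1 0.17 [44.1823  0.491   0.165 ] [0.4905 0.165 ]
side 0 0.17 [70.5702  0.487   0.163 ] [0.4862 0.1626]
[0.49156898 0.16306321 0.17      ] [0.48673251 0.16120562 0.17      ] (array([0.49028991, 0.16244572, 0.16782339]), np.float64(0.0007050418547464026))
```

>>> play_rows(
  translation=[
    [0,-0.0016,0.02],
    [0,0,0.02],
    [0,0,0.02],
    [0,0,0.02],
    [0,0,0.02],
    [0,0,0.02],
    [0,0,0.018],
    [0,0,0.01],
    [0,0,0],
    [0,0,0],
  ],
  delta_rot=[
    [0,0,0],
    [0,0,0],
    [0,0,0],
    [0,0,0],
    [0,0,0],
    [0,0,0],
    [0,0,0],
    [0,0,0],
    [0,0,0],
    [0,0,0],
  ],
  grip=[1,1,1,1,1,1,1,1,1,1],
)

```text
clock: 12.1
tool_pos: [0.498, -0.2179, 0.0993]
eef_rot: [0.0, 1.0, -0.0, 0.001]
contact_force: [0.0, 0.3, -0.6]
opening: 1.003
finger_force: 0.0
```

>>> play_rows(
  translation=[
    [0,0,0],
    [0,0,0],
    [0,0,0],
    [0,0,0],
    [0,0,0],
    [0,0,0],
  ],
  delta_rot=[
    [0,0,0],
    [0,0,0],
    [0,0,0],
    [0,0,0],
    [0,0,0],
    [0,0,0],
  ],
  grip=[0.3,0.2,0.2,0.2,0.2,0.2],
  squeeze=20,
)

```text
clock: 12.85
tool_pos: [0.4978, -0.2178, 0.099]
eef_rot: [0.0, 1.0, -0.0, 0.0]
contact_force: [-1.6, 0.4, 5.9]
opening: 0.741
finger_force: 20.0
```

>>> play_rows(
  translation=[
    [0,0,-0.01],
    [0,0,-0.02],
    [0,0,-0.03],
    [0,0,-0.03],
    [0,0,-0.03],
    [0,0,-0.03],
    [0,0,-0.03],
    [0,0,-0.02],
    [0,0,0],
    [0,0,0],
  ],
  delta_rot=[
    [0,0,0],
    [0,0,0],
    [0,0,0],
    [0,0,0],
    [0,0,0],
    [0,0,0],
    [0,0,0],
    [0,0,0],
    [0,0,0],
    [0,0,0],
  ],
  grip=[0.2,0.2,0.2,0.2,0.2,0.2,0.2,0.2,0.2,0.2],
  squeeze=25,
)

```text
clock: 14.1
tool_pos: [0.4969, -0.2179, 0.2978]
eef_rot: [0.0, 1.0, 0.0, -0.001]
contact_force: [0.0, -0.1, -2.3]
opening: 0.741
finger_force: 25.0
```

Run:
```python
from h import *
s=r.get_state();print(s["tool_pos"],s["contact_force"],s["opening"],R.from_quat(s["eef_rot"]).as_matrix().round(3).tolist())
for n in("side","top"):
    im=r.snapshot(n);cv2.imwrite(f"pics/{n}3.png",im)
a=cv2.imread("pics/side3.png");p=proj("side",s["tool_pos"]-[0,0,.045])[0].astype(int);print(p)
cv2.imwrite("pics/c4.png",cv2.resize(a[max(0,p[1]-60):p[1]+60,p[0]-70:p[0]+70],(560,480),interpolation=cv2.INTER_CUBIC))
```

```text
[ 0.4968688  -0.21794738  0.29783807] [ 0.04006696 -0.11824182 -2.32379839] 0.7410353580256056 [[-1.0, 0.0, -0.002], [0.0, 1.0, 0.0], [0.002, 0.0, -1.0]]
[355 162]
```

View pics/c4.png

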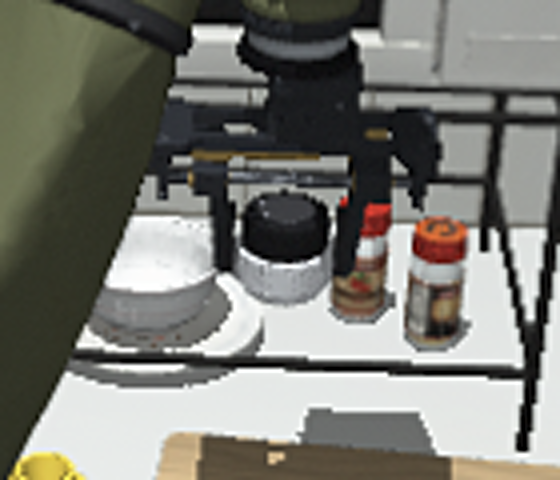

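The pair hangs level in the gripper: cap at about (355,156) in the side view, collar below it, pads on the collar only. I'll check the camera bias against the measured TCP.

Run:
```python
from h import *
s=r.get_state();p=s["tool_pos"]
for d in r.silhouettes("side","outer_lid")[:2]+r.silhouettes("side","inner_lid")[:3]:
    y,x=np.nonzero(d["pixels"]);print(round(d["confidence"],2),x.min()-.5,x.max()+.5,y.min()-.5,y.max()+.5)
o=p-[0,0,.077]
for c in ([(.029,.034),(.029,.06)],[(.0275,0),(.0275,.002),(.033,.01),(.033,.034)]):
    H=hull("side",o,c);print(H.min(0),H.max(0))
print(proj("side",[p,p+[.003,0,0],p+[0,.003,0],p+[0,0,.003]]))
```

```text
0.62 343.5 367.5 149.5 167.5
0.58 286.5 306.5 215.5 237.5
[344.0912  147.87389] [366.63065 166.87209]
[342.16754 155.72482] [367.45096 177.76529]
[[355.97133295 147.17129627]
 [355.947935   146.64945104]
 [354.82296684 147.13282529]
 [356.03981895 146.15051773]]
```

Run:
```python
from h import *
for n,b in(("top",(344.5,367.5,204.5,227.5)),("side",(340.5,360.5,210.5,228.5))):
    f=lambda c:(lambda H:((np.r_[H.min(0),H.max(0)]-np.array(b)[[0,2,1,3]])**2).sum())(hull(n,[c[0],c[1],.055],[(.029,0),(.029,.026)]))
    o=minimize(f,[.497,-.217],method="Nelder-Mead");print(n,o.x,o.fun)
```

```text
top [ 0.49725318 -0.21636298] 0.2611420131288469
side [ 0.49499018 -0.21606702] 1.0430333530530334
```

>>> play_rows(
  translation=[
    [0.0004,0.015,0],
    [0.0004,0.025,0],
    [0.0004,0.025,0],
    [0.0004,0.025,0],
    [0.0004,0.025,0],
    [0.0004,0.025,0],
    [0.0004,0.025,0],
    [0.0004,0.025,0],
    [0.0004,0.025,0],
    [0.0004,0.025,0],
    [0.0004,0.025,0],
    [0.0004,0.025,0],
    [0.0004,0.025,0],
    [0.0004,0.025,0],
    [0.0004,0.025,0],
    [0.0004,0.015,0],
    [0,0,0.01],
    [0,0,0.015],
    [0,0,0.01],
    [0,0,0],
  ],
  delta_rot=[
    [0,0,0],
    [0,0,0],
    [0,0,0],
    [0,0,0],
    [0,0,0],
    [0,0,0],
    [0,0,0],
    [0,0,0],
    [0,0,0],
    [0,0,0],
    [0,0,0],
    [0,0,0],
    [0,0,0],
    [0,0,0],
    [0,0,0],
    [0,0,0],
    [0,0,0],
    [0,0,0],
    [0,0,0],
    [0,0,0],
  ],
  grip=[0.2,0.2,0.2,0.2,0.2,0.2,0.2,0.2,0.2,0.2,0.2,0.2,0.2,0.2,0.2,0.2,0.2,0.2,0.2,0.2],
)

```text
clock: 16.8
tool_pos: [0.4908, 0.1611, 0.2625]
eef_rot: [0.001, 1.0, -0.001, -0.001]
contact_force: [0.3, 0.6, -2.5]
opening: 0.742
finger_force: 25.0
```

Run:
```python
from h import *
s=r.get_state();print(s["tool_pos"],s["contact_force"],s["opening"],R.from_quat(s["eef_rot"]).as_matrix().round(3).tolist(),s["q"].round(2))
ims=[]
for n in("side","top"):
    im=r.snapshot(n);cv2.imwrite(f"pics/{n}4.png",im);p=proj(n,[.49,.162,.18])[0].astype(int)
    ims.append(cv2.resize(im[p[1]-60:p[1]+60,p[0]-50:p[0]+50],(400,480),interpolation=cv2.INTER_CUBIC));print(n,p)
cv2.imwrite("pics/c5.png",np.hstack(ims))
```

```text
[0.49083157 0.1610503  0.26249633] [ 0.25055783  0.55991849 -2.50886775] 0.7419921185206212 [[-1.0, 0.001, -0.002], [0.001, 1.0, -0.001], [0.002, -0.001, -1.0]] [-0.17  0.63 -0.39  1.92  0.37  0.66  0.79]
side [216 181]
top [205 213]
```

View pics/c5.png

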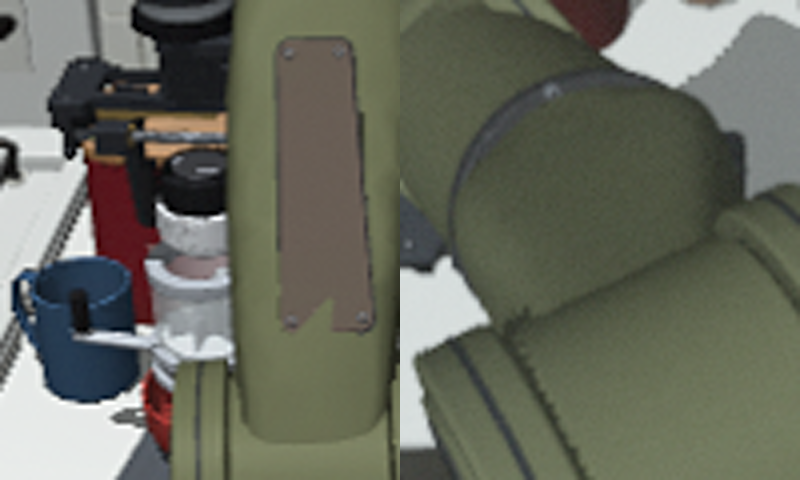

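The side crop shows the collar (left edge 157) centred over the mouth ring (left edge 146), as expected for concentric parts. The top view is hidden by the arm. I'll lower gently.

>>> play_rows(
  translation=[
    [0,0,0.005],
    [0,0,0.005],
    [0,0,0.005],
    [0,0,0.003],
    [0,0,0],
  ],
  delta_rot=[
    [0,0,0],
    [0,0,0],
    [0,0,0],
    [0,0,0],
    [0,0,0],
  ],
  grip=[0.2,0.2,0.2,0.2,0.2],
)

```text
clock: 17.52
tool_pos: [0.4912, 0.1626, 0.2456]
eef_rot: [-0.0, 1.0, 0.0, -0.0]
contact_force: [0.1, 1.1, -2.2]
opening: 0.74
finger_force: 25.0
```

>>> play_rows(
  translation=[
    [0,0,0.002],
    [0,0,0.002],
    [0,0,0.002],
    [0,0,0],
    [0,0,0],
  ],
  delta_rot=[
    [0,0,0],
    [0,0,0],
    [0,0,0],
    [0,0,0],
    [0,0,0],
  ],
  grip=[0.2,0.2,0.2,0.2,0.2],
)

```text
clock: 18.15
tool_pos: [0.4912, 0.163, 0.2396]
eef_rot: [-0.0, 1.0, 0.001, 0.0]
contact_force: [-1.3, 5.3, -2.5]
opening: 0.747
finger_force: 25.0
```

>>> play_rows(
  translation=[
    [0,0.001,0],
    [0,0,0.001],
    [0,0,0.0015],
    [0,0,0],
    [0,0,0],
  ],
  delta_rot=[
    [0,0,0],
    [0,0,0],
    [0,0,0],
    [0,0,0],
    [0,0,0],
  ],
  grip=[0.2,0.2,0.2,0.2,0.2],
)

```text
clock: 18.77
tool_pos: [0.4912, 0.1632, 0.2383]
eef_rot: [0.0, 1.0, 0.0, 0.0]
contact_force: [-4.4, 2.0, 10.0]
opening: 0.743
finger_force: 25.0
```

>>> play_rows(
  translation=[
    [0.001,0,0],
    [0,0,0],
    [0,0,0],
    [0,0,0],
    [0,0,0],
    [0,0,0],
  ],
  delta_rot=[
    [0,0,0],
    [0,0,0],
    [0,0,0],
    [0,0,0],
    [0,0,0],
    [0,0,0],
  ],
  grip=[0.2,0.2,0.7,1,1,1],
)

```text
clock: 19.52
tool_pos: [0.4903, 0.1627, 0.2371]
eef_rot: [0.0, 1.0, -0.0, -0.0]
contact_force: [-0.9, 0.2, 0.9]
opening: 1.001
finger_force: 0.0
```

>>> play_rows(
  translation=[
    [0,0,-0.01],
    [0,0,-0.014],
    [0,0,0],
    [0,0,0],
  ],
  delta_rot=[
    [0,0,0],
    [0,0,0],
    [0,0,0],
    [0,0,0],
  ],
  grip=[1,1,1,1],
)

```text
clock: 20.02
tool_pos: [0.4903, 0.163, 0.2615]
eef_rot: [0.0, 1.0, 0.0, 0.0]
contact_force: [0.0, -0.4, -0.3]
opening: 1.0
finger_force: 0.0
```

Run:
```python
from h import *
s=r.get_state();print(s["tool_pos"],s["contact_force"],s["opening"])
im=r.snapshot("side");cv2.imwrite("pics/side5.png",im)
cv2.imwrite("pics/c6.png",cv2.resize(im[120:240,170:270],(500,600),interpolation=cv2.INTER_CUBIC))
o=np.array([.4905,.163,.160])
for c in ([(.029,.034),(.029,.06)],[(.033,.01),(.033,.034)],[(.041,.01)]):
    H=hull("side",o,c);print(H.min(0),H.max(0))
```

```text
[0.49032214 0.16302676 0.2614514 ] [ 0.0339028  -0.41312034 -0.30243523] 0.9997478231150624
[204.59247 163.87115] [226.27336 182.44936]
[203.98926 171.22441] [228.28087 190.66629]
[201.90347 177.10744] [231.12889 192.20042]
```

View pics/c6.png

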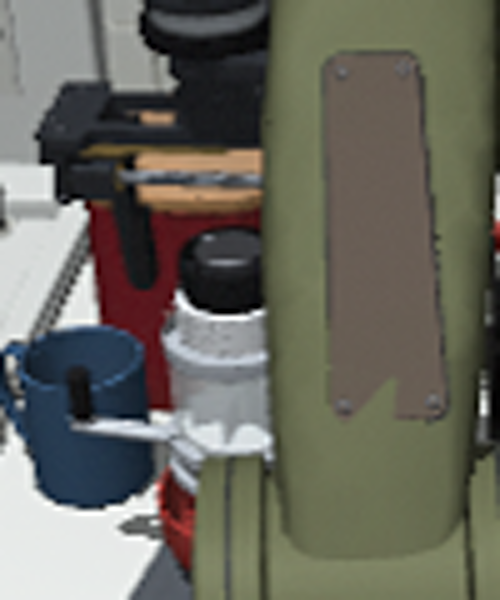

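The side crop shows the collar flat on the mouth ring and level, the cap on top (left edge 205, top 165, as predicted for home), and the lever at rest. Now I'll grip the cap alone.

>>> play_rows(
  translation=[
    [0,0,0],
    [0,0,0],
    [0,0,0],
    [0,0,0],
    [0,0,0],
    [0,0,0],
  ],
  delta_rot=[
    [0,0,0],
    [0,0,0],
    [0,0,0],
    [0,0,0],
    [0,0,0],
    [0,0,0],
  ],
  grip=[0.6,0.45,0.35,0.1,0.1,0.1],
  squeeze=10,
)

```text
clock: 20.82
tool_pos: [0.4903, 0.1631, 0.2612]
eef_rot: [0.0, 1.0, 0.0, -0.0]
contact_force: [0.5, 0.6, -0.7]
opening: 0.663
finger_force: 10.0
```

>>> play_rows(
  translation=[
    [0,0,-0.004],
    [0,0,-0.006],
    [0,0,-0.008],
    [0,0,-0.01],
    [0,0,-0.015],
    [0,0,-0.02],
    [0,0,-0.02],
    [0,0,-0.015],
    [0,0,0],
    [0,0,0],
  ],
  delta_rot=[
    [0,0,0],
    [0,0,0],
    [0,0,0],
    [0,0,0],
    [0,0,0],
    [0,0,0],
    [0,0,0],
    [0,0,0],
    [0,0,0],
    [0,0,0],
  ],
  grip=[0.1,0.1,0.1,0.1,0.1,0.1,0.1,0.1,0.1,0.1],
)

```text
clock: 22.08
tool_pos: [0.49, 0.1629, 0.3591]
eef_rot: [0.0, 1.0, -0.0, -0.0]
contact_force: [0.2, 0.5, -0.5]
opening: 0.663
finger_force: 10.0
```

Run:
```python
from h import *
s=r.get_state();print(s["tool_pos"],s["contact_force"],s["opening"],s["finger_force"],s["clock"])
im=r.snapshot("side");cv2.imwrite("pics/side6.png",im)
cv2.imwrite("pics/c7.png",cv2.resize(im[100:240,160:280],(514,600),interpolation=cv2.INTER_CUBIC))
```

```text
[0.49004525 0.16285665 0.35905184] [ 0.22825609  0.48791678 -0.46038969] 0.6627898348624567 9.99995118683728 22.075
```

View pics/c7.png

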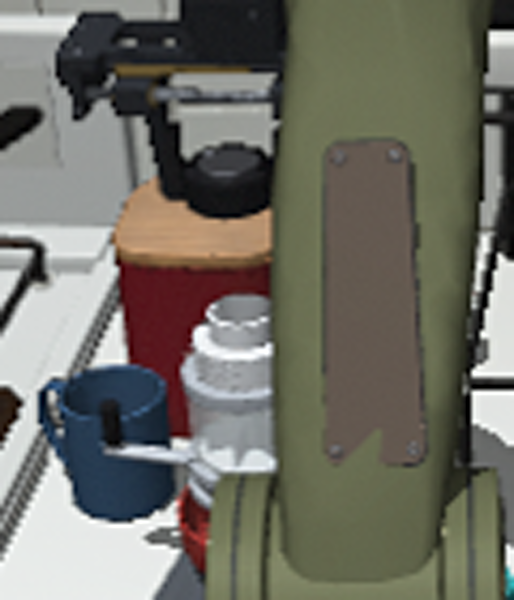

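The black cap is held about 98 mm up (crop (230,180)). The funnel lid stays seated level on the mouth (crop (232,350)), and the lever is at rest. I'll hand in.

```bash
python3 -c "
from plant import r
print(r.finish_job())"
```

```text
the job is handed in; nothing more can be done
None
```

I finished the job and handed it in at about 22 s: the lever went to its stop and sprang back, the funnel lid looks fully home and level on the doser's mouth, and the gripper holds the black outer lid about 10 cm above where it sat.

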